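# Put the glass bulbs away in the deep tubs

## Task

Put the two glass bulbs away: lower the white one gently to the bottom of the yellow tub and the amber one gently to the bottom of the grey tub, each left standing cap up, neither dropped nor knocked. The tire lever lies across the grey tub, so take it off and lay it flat on the bamboo board. Leave everything else where it is.

Things in the scene. Friction and masses are not known exactly. Their poses are not given: they have to be found in the camera images.
- bulb_white: White glass globe lamp bulb, 104 mm long, 90 g, standing cap up on the board on the slightly flattened crown of its globe. z axis: its axis, towards the cap. Origin: centre of the flat crown (30 mm across). Globe 64 mm diameter, widest 27 mm above the origin, narrowing to a 29 mm neck at 62 mm; metal screw cap 27 mm diameter from 70 to 100 mm.
- bulb_amber: Amber glass globe lamp bulb, 104 mm long, 90 g, standing cap up on the board on the slightly flattened crown of its globe. z axis: its axis, towards the cap. Origin: centre of the flat crown (30 mm across). Globe 64 mm diameter, widest 27 mm above the origin, narrowing to a 29 mm neck at 62 mm; metal screw cap 27 mm diameter from 70 to 100 mm.
- bulb_white_cap (a point): Point on the axis of the white bulb's screw cap, 82 mm above the bulb's origin: the place to grip it (the cap is 27 mm across here). Held by the globe instead, the bulb cannot be lowered all the way, as the gripper meets the tub's rim.
- bulb_amber_cap (a point): Point on the axis of the amber bulb's screw cap, 82 mm above the bulb's origin: the place to grip it (the cap is 27 mm across here). Held by the globe instead, the bulb cannot be lowered all the way, as the gripper meets the tub's rim.
- tub_yellow: Yellow plastic tub, open at the top, fixed to the trolley. Round: outside diameter 120 mm, inside diameter 112 mm, straight 4 mm walls, outside height 118 mm, inside depth 110 mm (floor 8 mm thick). Origin: centre of its underside, z up.
- tub_yellow_in (a point): Centre of the inner floor of the yellow tub (8 mm above its underside).
- tub_grey: Grey plastic tub, open at the top, fixed to the trolley. Round: outside diameter 120 mm, inside diameter 112 mm, straight 4 mm walls, outside height 118 mm, inside depth 110 mm (floor 8 mm thick). Origin: centre of its underside, z up. At the start the blue tire lever lies across its mouth.
- tub_grey_in (a point): Centre of the inner floor of the grey tub (8 mm above its underside).
- tire_lever: Blue plastic tire lever, a straight bar about 184 mm long, 20 mm wide and 8 mm thick, 45 g, lying flat across the mouth of the grey tub at the start. Origin: its middle, half way through its thickness; x along its length, z across its thickness.
- board: Square bamboo board, 380 x 380 mm, 18 mm thick, fixed flat on the trolley. Origin: centre of its underside, x and y along its edges, z up.
- bottle_cage: Bystander: green bottle cage standing on the board near its middle, about 78 mm across and 128 mm tall, light. Origin: centre of its underside.
- socket_case: Bystander: stainless steel socket set case with a red press button latch, lying shut on the far part of the board, 90 (x) x 200 (y) x 44 mm. Origin: centre of its underside.
- valve_extender: Bystander: aluminium valve extender lying on the near part of the board, 80 mm long along its y axis, 12 mm thick. Origin: middle of its underside.
- oil_bottle: Bystander: black oil bottle with a red cap, 48 mm diameter, 150 mm tall, on the trolley to the far left. Origin: centre of its underside.
- spray_can: Bystander: blue and white spray can, 64 mm diameter, 190 mm tall, on the trolley to the far right. Origin: centre of its underside.
- tube_box: Bystander: cardboard box, 75 x 110 x 50 mm, on the trolley to the far left. Origin: centre of its underside.
Mind the look-alikes: they are no part of the job. Leave any blue, pink or purple look-alike of the bulb_amber alone.

How it is judged (in metres and radians):
At the end, for the whole second after the job is handed in: The white bulb stands in the yellow tub and the amber bulb in the grey tub, each with its crown within 8 mm of the tub's inner floor and within 17 degrees of upright, released and at rest; the tire lever lies flat (within 7 degrees) on the bamboo board with its middle over the board, at rest (horizontal distance between bulb_white and tub_yellow_in below 0.03 m and z of bulb_white in the frame of tub_yellow_in between -0.006 and 0.008 m and angle between each of bulb_white, bulb_amber's own z axis and vertical below 0.3 rad and linear speed of each of bulb_white, bulb_amber, tire_lever below 0.03 m/s and contact force between the fingers and bulb_white below 0.1 N and horizontal distance between bulb_amber and tub_grey_in below 0.03 m and z of bulb_amber in the frame of tub_grey_in between -0.006 and 0.008 m and contact force between the fingers and bulb_amber below 0.1 N and z of tire_lever in the frame of board between 0.016 and 0.027 m and angle between the z axis of tire_lever and the z axis of board, either way round below 0.12 rad and x of tire_lever in the frame of board between -0.19 and 0.19 m and y of tire_lever in the frame of board between -0.19 and 0.19 m and contact force between tire_lever and board above 0.05 N); the robot touches nothing.
It fails at once if A bulb is knocked or pressed against a tub or the board with more than 30 N (a drop, or a push while held) (contact force between any of bulb_white, bulb_amber and tub_yellow above 30 N or contact force between any of bulb_white, bulb_amber and tub_grey above 30 N or contact force between any of bulb_white, bulb_amber and board above 30 N).
It fails at once if A bulb that the fingers do not touch moves faster than 0.7 m/s (dropped by more than about 25 mm) ((linear speed of bulb_white above 0.7 m/s and contact force between the fingers and bulb_white below 0.05 N) or (linear speed of bulb_amber above 0.7 m/s and contact force between the fingers and bulb_amber below 0.05 N)).
It fails at once if One of the bystanders (socket case, bottle cage, valve extender, oil bottle, spray can, cardboard box) is shifted by more than 20 mm (distance of any of socket_case, bottle_cage, valve_extender, oil_bottle, spray_can, tube_box from where it was at the start of the episode above 0.02 m).
It also fails if it takes over 72 s, if anything falls off the work surface, if the arm or the gripper's body presses on something with over 40 N, if the wrist force passes 120 N, or if a joint passes its speed limit or range.

## Robot

A 6-joint arm with a two-finger parallel gripper is mounted at the origin on the work surface. World frame = base frame: x ahead of the robot, y to its left, z up, the work surface at z = 0. Lengths are in mm, angles in rad, forces in N, time in s.
With the tool pointing down it reaches from about 250 to 775 mm from the base axis. Payload 4 kg.
Tool frame: the origin (TCP) lies on the mounting face of the last link; the fingertips stand 199 mm ahead of it and the grasp point (between the pads) lies 180 mm ahead of it; z points along the fingers, y is the direction in which the jaws open and shut (so a half turn about z gives the same grasp; the last joint's range is limited). The gripper opens to 94 mm and grips with 3 to 60 N. Pads are 16 mm wide; open, the fingers measure 119 mm over their backs; the gripper's body (75 mm by 177 mm) begins 78 mm behind the grasp point.
Start: joints at [-1.27, 0.087, 1.371, -0, 1.684, -0.103], TCP at [216.097, -505.769, 404.706] pointing down, gripper open.
Joint ranges: [-3.1, 3.1], [-0.76, 2.03], [0.27, 2.55], [-1.08, 4.22], [0.17, 2.65], [-2.57, 2.57]. Speed limits (rad/s): [2.79, 2.79, 3.14, 3.14, 3.14, 3.14].

## Interface

Orientations are given as a 3x3 rotation matrix whose columns are the frame's x, y, z axes.
In Python, from cell import status, cams, robot gives the robot as it stands.
- The arm moves only by the tool step_arm, never from a script. Its argument "motion" is a list of rows, each a list of 6 numbers: the shift along the tool's x, y, z in cm, then the turn, a rotation vector about the tool's x, y, z in degrees. In form: [[x, y, z, rx, ry, rz], ...]. A call has exactly 10 rows; each row is the pose to reach, as a shift and turn from the pose commanded when the call began, along the tool's axes at that moment; what a row does not reach only later rows make up. A row lasts 1/10 s, in which the tool goes at most 50 mm and 8.59 degrees, less where a joint would pass 70% of its speed; a pose out of reach is approached as far as the arm can. A call with a gripper value outside its range is refused whole. "hand" is the opening, from 0 (shut) to 1 (fully open), set as the call begins (left out, the last holds). The fingers move at their own pace and stop on an object; "squeeze" is the grip in N (left out, the last holds). Time passes only in rows, so rows that repeat a pose let the fingers close, or fill a call up. It gives the time, the measured TCP pose, the force and the opening at its end, in the units of the state.
- status.read_state(): the state, without advancing time (a new reading comes with each control period).
- cams.capture(name): name is "scene" or "top" or "wrist"; returns the picture (384x512x3 uint8, red, green, blue); there is no depth.
- cams.camera_params(name): a dict with "camera_matrix" (3x3 intrinsics, pixels), "R" (3x3) and "t" (3): a world point X has camera coordinates R X + t. Camera axes: x right, y down, z forward; pixel columns grow to the right and rows downward; lengths in mm; the calibration is good to about 2 mm. A picture is of the moment at which its call begins: read the wrist's pose just before it. camera_params takes no time and is no camera call; for the wrist camera it gives the pose at the moment of the call.
- robot.close_job(): hands the job in, once; it reports no verdict.
The state is a dict: "t": time; "joint_positions": joint angles; "qd": joint speeds; "tau": joint torques, N m; "tool_pos": TCP position; "tcp_rot": TCP orientation; "contact_force": force on the tool from outside, world axes, zero at the start; "torque": the same for the moment, N m; "gripper_width": finger opening in mm.
Only numpy, scipy, OpenCV 4.12 (cv2) and the standard library are available. Lean on these libraries where they do the work, as an engineer would, in place of code of your own. Each camera call takes 0.05 s, during which the arm holds its last target. There are 200 camera calls.

## Working session

There is one attempt and no reset: what is moved stays moved. The work goes in short steps, Python scripts to look and compute and a tool call to move; the robot and the scene stay as the last step left them, time stands still between calls to the robot, and variables do not carry over. Pictures are saved under pics/ and viewed, about 8 in all and at most 12, crops included, and the job is handed in when it is done.

Besides the shell and the picture viewer there is one more tool, called after ">>>" by a JSON object that holds its "fn" and its "kwargs". step_arm: Moves the arm, as the interface text tells. Its arguments: {"type":"object","properties":{"motion":{"type":"array"},"hand":{"type":"number"},"squeeze":{"type":"number"}},"required":["motion"]}

```bash
mkdir -p pics; ls; python3 - <<'E'
from cell import status,cams,robot
import cv2,numpy as np
np.set_printoptions(suppress=True,precision=3)
for n in["scene","top"]:
    cv2.imwrite(f"pics/{n}0.png",cams.capture(n)[:,:,::-1]);p=cams.camera_params(n);print(n,p)
s=status.read_state();print(s['t'],s['tool_pos'],s['tcp_rot'],s['gripper_width'])
print(cams.camera_params("wrist"))
E
```

```text
pics
scene {'camera_matrix': array([[405.948,   0.   , 257.487],
       [  0.   , 405.948, 189.368],
       [  0.   ,   0.   ,   1.   ]]), 'R': array([[ 0.363,  0.932,  0.011],
       [ 0.788, -0.301, -0.536],
       [-0.496,  0.203, -0.844]]), 't': array([-239.711, -345.186, 1326.131])}
top {'camera_matrix': array([[440.396,   0.   , 253.325],
       [  0.   , 440.396, 194.191],
       [  0.   ,   0.   ,   1.   ]]), 'R': array([[ 0.012, -1.   , -0.026],
       [-0.996, -0.01 , -0.093],
       [ 0.092,  0.027, -0.995]]), 't': array([  64.57 ,  497.821, 1280.944])}
0.1 [ 216.064 -505.684  403.622] [[ 0.92   0.393 -0.001]
 [ 0.393 -0.92   0.002]
 [ 0.    -0.002 -1.   ]] 93.87627284845874
{'camera_matrix': array([[295.363,   0.   , 254.538],
       [  0.   , 295.363, 187.266],
       [  0.   ,   0.   ,   1.   ]]), 'R': array([[ 0.393, -0.92 , -0.002],
       [-0.886, -0.379,  0.267],
       [-0.246, -0.103, -0.964]]), 't': array([-548.792,  -27.473,  392.157])}
```

View pics/top0.png

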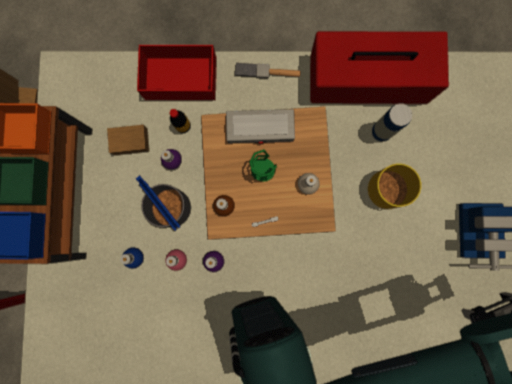

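View pics/scene0.png

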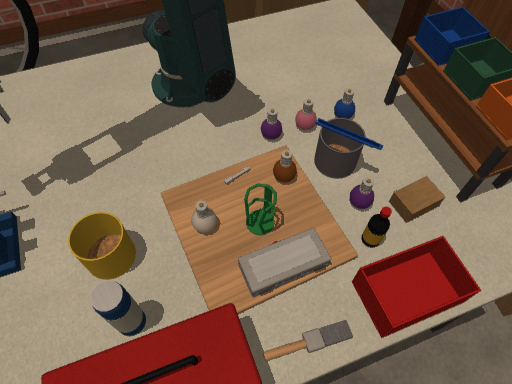

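Top view: grey tub at (165,207) with the lever running from (138,178) to (179,230), amber (224,205), white (307,184), yellow tub (395,187). I'll enlarge both views to pick points.

```bash
python3 - <<'E'
import cv2,numpy as np
a=cv2.imread('pics/top0.png')[160:250,120:320];b=cv2.imread('pics/top0.png')[150:220,280:430]
c=cv2.imread('pics/scene0.png')
f=lambda i:cv2.resize(i,None,fx=4,fy=4,interpolation=cv2.INTER_CUBIC)
o=np.zeros((600,800,3),np.uint8)
o[:360]=f(a); 
o[360:600,:400]=f(c[140:200,270:370]);o[360:600,400:]=f(c[190:250,165:265])
cv2.imwrite('pics/c1.png',o)
o=np.zeros((600,800,3),np.uint8)
o[:280,:600]=f(b)
o[280:600,:320]=f(c[205:285,65:145]);o[280:600,320:760]=f(c[110:190,280:390])
cv2.imwrite('pics/c2.png',o)
E
```

```text
(no output)
```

View pics/c1.png

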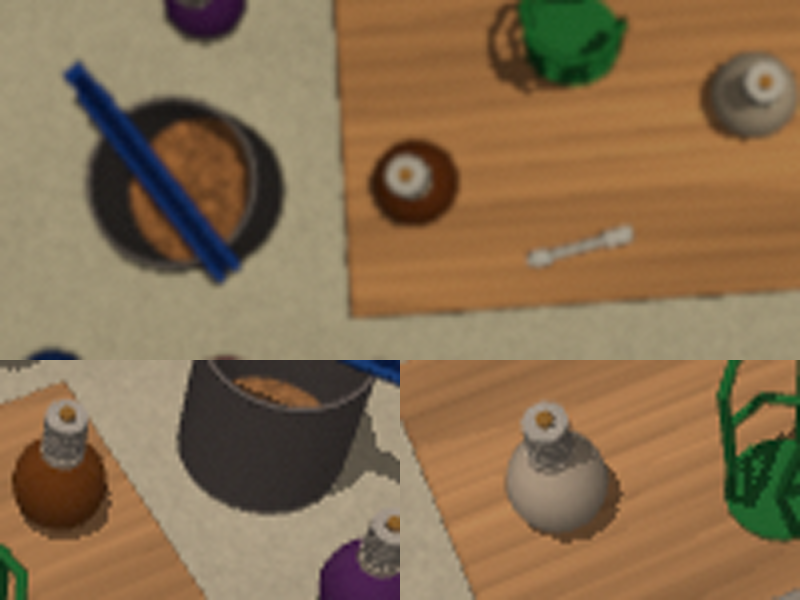

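View pics/c2.png

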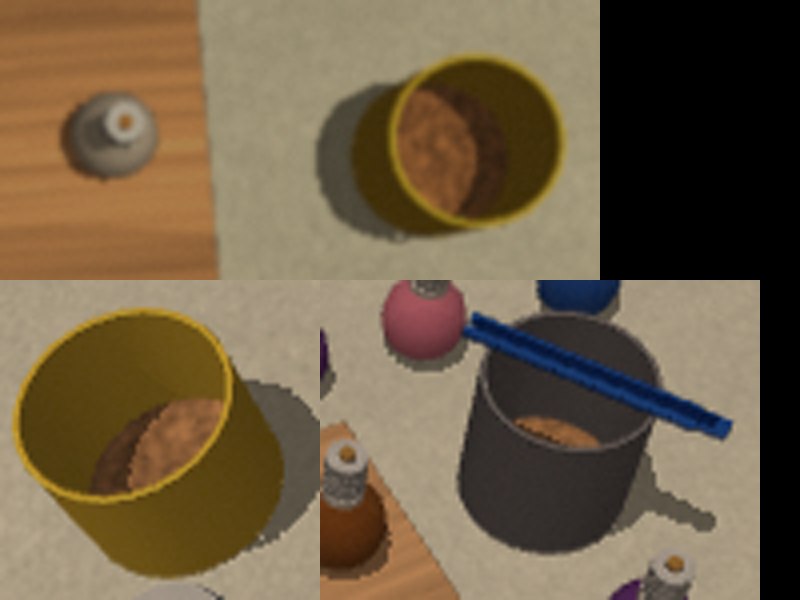

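```bash
cat > h.py <<'E'
import cv2,numpy as np
from cell import status,cams,robot
np.set_printoptions(suppress=True,precision=2)
def ray(p,u):
    K,R,t=p['camera_matrix'],p['R'],p['t']
    return -R.T@t, R.T@np.linalg.solve(K,[u[0],u[1],1])
def onz(p,u,z):
    c,d=ray(p,u); return c+d*(z-c[2])/d[2]
def tri(pl,ul):
    A=np.zeros((3,3));b=np.zeros(3)
    for p,u in zip(pl,ul):
        c,d=ray(p,u);d/=np.linalg.norm(d);M=np.eye(3)-np.outer(d,d);A+=M;b+=M@c
    return np.linalg.solve(A,b)
def proj(p,X):
    x=p['camera_matrix']@(p['R']@np.array(X,float)+p['t']);return x[:2]/x[2]
def goal(xy,yaw_ydir,z):
    """report shift (cm, tool axes) and rz turn (deg) to bring the TCP to xy,z with jaw axis along angle (deg)"""
    s=status.read_state();R=s['tcp_rot'];d=R.T@(np.array([*xy,z])-s['tool_pos'])/10
    a=np.degrees(np.arctan2(R[1,1],R[0,1]))
    turn=-(yaw_ydir-a)  # tool z is down
    turn=(turn+90)%180-90
    print('shift cm',d,'turn',turn,'q6',s['joint_positions'][5])
E
python3 - <<'E'
from h import *
T,S=cams.camera_params('top'),cams.camera_params('scene')
D=dict(amber=((221,203.75),(286.75,153.25),122),white=((310.9,180.5),(201.25,204.5),122),yel=((399.4,185.4),(96,236.25),118),grey=((163,205.8),(342.75,135.25),118))
for k,(a,b,z) in D.items(): print(k,tri([T,S],[a,b]),onz(T,a,z),onz(S,b,z))
for u in[(138.75,178),(177.5,228)]: print('lev',onz(T,u,124))
for u in [(228,108.5),(293,108.5),(294,138),(229,141)]: print('case',onz(T,u,62))
for u in [(202,115),(327,108),(335,231),(208,237.5)]: print('board',onz(T,u,18))
print('cage',onz(T,(263,166),100)); print('valve',onz(T,(254,224.5),30),onz(T,(276,218.5),30))
print(status.read_state()['joint_positions'])
E
```

```text
amber [461.08 156.02 117.49] [460.8  155.66 122.  ] [464.11 154.23 122.  ]
white [527.74 -90.41 117.29] [527.18 -89.8  122.  ] [530.52 -90.87 122.  ]
yel [ 517.45 -333.9   108.88] [ 516.4  -331.03  118.  ] [ 522.93 -331.98  118.  ]
grey [454.65 318.87 111.68] [453.73 316.22 118.  ] [459.26 316.54 118.  ]
lev [529.58 384.64 124.  ]
lev [393.11 273.12 124.  ]
case [745.29 146.53  62.  ]
case [746.17 -43.79  62.  ]
case [658.57 -47.04  62.  ]
case [648.46 141.89  62.  ]
board [737.6 229.2  18. ]
board [ 761.09 -148.92   18.  ]
board [ 391.36 -171.2    18.  ]
board [367.65 202.79  18.  ]
cage [569.69  41.86 100.  ]
valve [407.34  66.87  30.  ] [425.64   2.6   30.  ]
[-1.27  0.09  1.37 -0.    1.68 -0.1 ]
```

```bash
python3 - <<'E'
from h import *
goal((461,329),-51,400)
p=cams.camera_params('wrist');s=status.read_state()
print('cam in tool',s['tcp_rot'].T@(-p['R'].T@p['t']-s['tool_pos']), s['tcp_rot'].T@p['R'].T)
T=cams.camera_params('top')
for u in [(176,113),(170,156),(398,112),(147,139)]: print(onz(T,u,100),onz(T,u,150),onz(T,u,190))
E
```

```text
shift cm [ 55.32 -67.13   0.5 ] turn -15.862597747962056 q6 -0.10313563605388608
cam in tool [78.02 -0.4  19.31] [[-0.   -0.96 -0.27]
 [ 1.   -0.    0.  ]
 [-0.   -0.27  0.96]]
[720.36 291.5  100.  ] [706.3  280.98 150.  ] [695.05 272.56 190.  ]
[596.09 304.97 100.  ] [587.11 293.9  150.  ] [579.93 285.05 190.  ]
[ 726.32 -336.34  100.  ] [ 712.02 -321.19  150.  ] [ 700.58 -309.07  190.  ]
[644.48 372.14 100.  ] [633.53 358.32 150.  ] [624.76 347.27 190.  ]
```

>>> {"fn": "step_arm", "kwargs": {"motion": [[1,-1.2,0,0,0,0],[4,-4.9,0,0,0,-1],[7,-8.5,0,0,0,-2],[10,-12.2,0,0,0,-3],[13,-15.8,0,0,0,-4],[16,-19.4,0,0,0,-5],[19,-23.1,0,0,0,-6],[22,-26.7,0,0,0,-7],[25,-30.3,0,0,0,-7.5],[28,-34,0,0,0,-8]], "hand": 0.5, "squeeze": 20}}

```text
t: 1.1
tool_pos: [339.2, -80.6, 404.5]
tcp_rot: [[0.856, 0.517, 0.001], [0.517, -0.856, -0.0], [0.001, 0.001, -1.0]]
contact_force: [1.8, 0.0, -0.4]
gripper_width: 47.2
```

```bash
python3 - <<'E'
from h import *
goal((461,329),-51,390);print(status.read_state()['t'])
E
```

```text
shift cm [ 31.6  -28.76   1.46] turn -7.860753862706105 q6 0.6310099795025462
1.1
```

>>> {"fn": "step_arm", "kwargs": {"motion": [[3.3,-3,0.1,0,0,-1],[6.6,-6,0.2,0,0,-2],[10,-9.1,0.4,0,0,-3],[13.4,-12.2,0.6,0,0,-4],[17,-15.5,0.8,0,0,-5],[20.5,-18.7,1,0,0,-6],[24,-21.8,1.2,0,0,-7],[27.5,-25,1.4,0,0,-7.8],[30,-27.3,1.4,0,0,-7.8],[31.4,-28.6,1.4,0,0,-7.8]]}}

```text
t: 2.1
tool_pos: [459.9, 326.9, 389.7]
tcp_rot: [[0.776, 0.631, -0.002], [0.631, -0.776, -0.0], [-0.002, -0.001, -1.0]]
contact_force: [-0.0, -1.3, -0.7]
gripper_width: 47.3
```

```bash
python3 - <<'E'
from h import *
p=cams.camera_params('wrist');cv2.imwrite('pics/w1.png',cams.capture('wrist')[:,:,::-1])
goal((461,329),-51,318.5);np.savez('w1.npz',**p)
E
```

```text
shift cm [ 0.11 -0.01  7.09] turn 0.1674466621794295 q6 1.4057657388968754
```

View pics/w1.png

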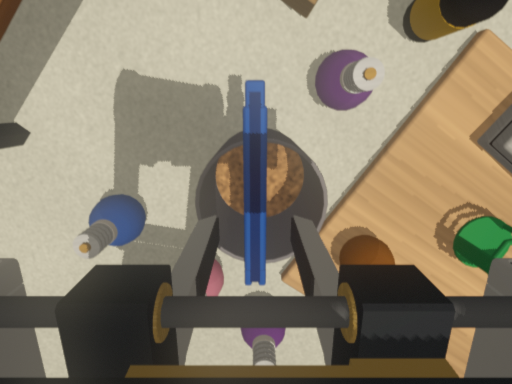

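Wrist view: lever ends at (255,82) and (256,284), centred between the fingers; grey rim spans columns 196–327 and rows 127–262.

```bash
python3 - <<'E'
from h import *
p=dict(np.load('w1.npz'))
a=onz(p,(255,82),126);b=onz(p,(256,284),126);m=(a+b)/2;print(a,b,m,np.linalg.norm(a-b),np.degrees(np.arctan2(*(a-b)[1::-1])))
for u in [(196,198),(327,198),(261,127),(258,262)]: print('rim',onz(p,u,118))
goal(m[:2],np.degrees(np.arctan2(*(a-b)[1::-1]))+90,318.5)
E
```

```text
[533.77 387.12 126.  ] [394.52 272.7  126.  ] [464.14 329.91 126.  ] 180.22927342052415 39.41218495514128
rim [424.75 366.6  118.  ]
rim [498.74 275.54 118.  ]
rim [509.72 361.08 118.  ]
rim [410.2  282.96 118.  ]
shift cm [0.41 0.12 7.09] turn -0.24473829296184135 q6 1.4057657388968754
```

>>> {"fn": "step_arm", "kwargs": {"motion": [[0.2,0,1,0,0,0],[0.4,0.1,2.2,0,0,0],[0.4,0.1,3.5,0,0,0],[0.4,0.1,4.8,0,0,0],[0.4,0.1,5.8,0,0,0],[0.4,0.1,6.6,0,0,0],[0.4,0.1,7,0,0,0],[0.4,0.1,7.1,0,0,0],[0.4,0.1,7.1,0,0,0],[0.4,0.1,7.1,0,0,0]]}}

```text
t: 3.15
tool_pos: [464.8, 325.9, 320.4]
tcp_rot: [[0.778, 0.628, 0.001], [0.628, -0.778, 0.001], [0.001, 0.0, -1.0]]
contact_force: [-0.1, 0.3, -0.4]
gripper_width: 47.0
```

>>> {"fn": "step_arm", "kwargs": {"motion": [[0,0,0,0,0,0],[0,0,0,0,0,0],[0,0,0,0,0,0],[0,0,0,0,0,0],[0,0,0,0,0,0],[0,0,0,0,0,0],[0,0,-0.3,0,0,0],[0,0,-1,0,0,0],[0,0,-2,0,0,0],[0,0,-3,0,0,0]], "hand": 0, "squeeze": 25}}

```text
t: 4.15
tool_pos: [464.7, 325.8, 350.7]
tcp_rot: [[0.778, 0.628, 0.001], [0.628, -0.778, 0.0], [0.001, 0.0, -1.0]]
contact_force: [-0.6, 0.6, -0.4]
gripper_width: 19.3
```

```bash
python3 - <<'E'
from h import *
goal((610,183),-90,350);goal((610,183),-90,221.5)
E
```

```text
shift cm [ 2.33 20.24  0.08] turn 38.93441324819241 q6 1.4028643260964593
shift cm [ 2.32 20.23 12.93] turn 38.93441324819241 q6 1.4028643260964593
```

>>> {"fn": "step_arm", "kwargs": {"motion": [[0.1,1,-0.5,0,0,2],[0.3,3,-1,0,0,7],[0.6,6,-1.5,0,0,13],[1,9,-1.5,0,0,19],[1.4,12,-1.5,0,0,25],[1.8,15,-1.5,0,0,31],[2.1,17.5,-1,0,0,35],[2.3,19.3,0,0,0,38],[2.3,20.2,1,0,0,39],[2.3,20.2,2,0,0,39]]}}

```text
t: 5.15
tool_pos: [609.9, 182.1, 328.2]
tcp_rot: [[1.0, -0.003, -0.001], [-0.003, -1.0, -0.0], [-0.001, 0.0, -1.0]]
contact_force: [-0.1, -0.1, -1.0]
gripper_width: 19.3
```

>>> {"fn": "step_arm", "kwargs": {"motion": [[0,0,1.5,0,0,0],[0,0,3,0,0,0],[0,0,4.5,0,0,0],[0,0,6,0,0,0],[0,0,7.5,0,0,0],[0,0,8.6,0,0,0],[0,0,9.6,0,0,0],[0,0,10.2,0,0,0],[0,0,10.4,0,0,0],[0,0,10.4,0,0,0]]}}

```text
t: 6.15
tool_pos: [609.6, 183.1, 225.7]
tcp_rot: [[1.0, -0.001, 0.0], [-0.001, -1.0, -0.0], [0.0, 0.0, -1.0]]
contact_force: [0.8, -0.3, -0.4]
gripper_width: 19.6
```

```bash
python3 - <<'E'
from h import *
goal((610,183),-90,220.5);s=status.read_state();print(s['tool_pos'],s['contact_force'])
E
```

```text
shift cm [0.04 0.01 0.52] turn -0.06762355068335069 q6 1.774750909458043
[609.56 183.09 225.66] [ 0.79 -0.25 -0.38]
```

Lower 4 mm, open slightly, then rise.

>>> {"fn": "step_arm", "kwargs": {"motion": [[0,0,0.1,0,0,0],[0,0,0.2,0,0,0],[0,0,0.3,0,0,0],[0,0,0.4,0,0,0],[0,0,0.4,0,0,0],[0,0,0.4,0,0,0],[0,0,0.4,0,0,0],[0,0,0.4,0,0,0],[0,0,0.4,0,0,0],[0,0,0.4,0,0,0]]}}

```text
t: 7.15
tool_pos: [609.5, 183.1, 221.7]
tcp_rot: [[1.0, -0.001, 0.0], [-0.001, -1.0, -0.0], [0.0, 0.0, -1.0]]
contact_force: [-0.5, -0.6, -1.3]
gripper_width: 19.2
```

>>> {"fn": "step_arm", "kwargs": {"motion": [[0,0,0,0,0,0],[0,0,0,0,0,0],[0,0,0,0,0,0],[0,0,0,0,0,0],[0,0,-1,0,0,0],[0,0,-3,0,0,0],[0,0,-6,0,0,0],[0,0,-10,0,0,0],[0,0,-14,0,0,0],[0,0,-18,0,0,0]], "hand": 0.5}}

```text
t: 8.15
tool_pos: [609.1, 183.0, 404.2]
tcp_rot: [[1.0, -0.001, 0.001], [-0.001, -1.0, 0.0], [0.001, -0.0, -1.0]]
contact_force: [0.8, 0.2, -0.4]
gripper_width: 46.6
```

```bash
python3 - <<'E'
from h import *
goal((462,155),-90,403)
E
```

```text
shift cm [-14.7    2.82   0.11] turn -0.06415085733766546 q6 1.7747611256091158
```

>>> {"fn": "step_arm", "kwargs": {"motion": [[-1,0.2,0,0,0,0],[-3,0.6,0,0,0,0],[-5.5,1.1,0,0,0,0],[-8,1.6,0,0,0,0],[-10.5,2.1,0,0,0,0],[-12.5,2.5,0,0,0,0],[-14,2.8,0,0,0,0],[-14.7,2.8,0,0,0,0],[-14.7,2.8,0,0,0,0],[-14.7,2.8,0,0,0,0]]}}

```text
t: 9.15
tool_pos: [462.6, 155.4, 401.7]
tcp_rot: [[1.0, -0.001, 0.0], [-0.001, -1.0, -0.0], [0.0, 0.0, -1.0]]
contact_force: [0.3, 1.1, 0.0]
gripper_width: 46.7
```

```bash
python3 - <<'E'
from h import *
p=cams.camera_params('wrist');cv2.imwrite('pics/w2.png',cams.capture('wrist')[:,:,::-1])
np.savez('w2.npz',**p)
E
```

```text
(no output)
```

View pics/w2.png

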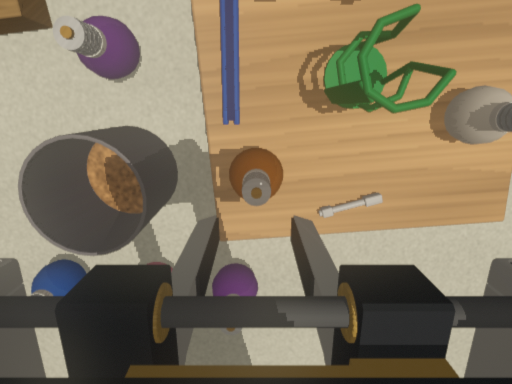

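Amber cap tip at (256,194); lever lies flat on the board at columns 222–240; grey rim centre about (84,194).

```bash
python3 - <<'E'
from h import *
p=dict(np.load('w2.npz'))
m=onz(p,(256,194),121);print(m,onz(p,(84,194),118))
for u in [(22,187),(147,195),(84,136),(84,252)]: print(onz(p,u,118))
print('white',onz(p,(508,118),122))
goal(m[:2],-90,280)
E
```

```text
[461.72 154.43 121.  ] [461.06 315.17 118.  ]
[467.93 371.68 118.  ]
[459.99 256.38 118.  ]
[514.71 306.83 118.  ]
[401.2  324.47 118.  ]
white [529.87 -62.04 122.  ]
shift cm [-0.12  0.09 12.15] turn -0.06426760681380017 q6 1.779635028081821
```

>>> {"fn": "step_arm", "kwargs": {"motion": [[0,0.1,1,0,0,0],[-0.1,0.1,2.5,0,0,0],[-0.1,0.1,4.5,0,0,0],[-0.1,0.1,6.5,0,0,0],[-0.1,0.1,8.5,0,0,0],[-0.1,0.1,10,0,0,0],[-0.1,0.1,11.2,0,0,0],[-0.1,0.1,11.8,0,0,0],[-0.1,0.1,12.1,0,0,0],[-0.1,0.1,12.1,0,0,0]]}}

```text
t: 10.2
tool_pos: [461.5, 154.3, 280.5]
tcp_rot: [[1.0, -0.001, -0.0], [-0.001, -1.0, -0.0], [-0.0, 0.0, -1.0]]
contact_force: [-0.4, 0.5, 0.5]
gripper_width: 46.7
```

>>> {"fn": "step_arm", "kwargs": {"motion": [[0,0,0,0,0,0],[0,0,0,0,0,0],[0,0,0,0,0,0],[0,0,0,0,0,0],[0,0,0,0,0,0],[0,0,0,0,0,0],[0,0,0,0,0,0],[0,0,-0.2,0,0,0],[0,0,-0.8,0,0,0],[0,0,-1.8,0,0,0]], "hand": 0, "squeeze": 15}}

```text
t: 11.2
tool_pos: [460.9, 154.2, 297.8]
tcp_rot: [[1.0, -0.001, -0.003], [-0.001, -1.0, -0.001], [-0.003, 0.001, -1.0]]
contact_force: [0.4, 0.6, -1.2]
gripper_width: 28.6
```

>>> {"fn": "step_arm", "kwargs": {"motion": [[0,0,-1.3,0,0,0],[0,0,-2.8,0,0,0],[0,0,-4.5,0,0,0],[0,0,-6.2,0,0,0],[0,0,-8,0,0,0],[0,0,-9.6,0,0,0],[0,0,-10.8,0,0,0],[0,0,-11.6,0,0,0],[0,0,-12,0,0,0],[0,0,-12,0,0,0]]}}

```text
t: 12.2
tool_pos: [461.4, 154.3, 419.0]
tcp_rot: [[1.0, -0.001, 0.001], [-0.001, -1.0, 0.0], [0.001, -0.0, -1.0]]
contact_force: [-0.3, -0.3, -1.3]
gripper_width: 28.1
```

```bash
python3 - <<'E'
from h import *
goal((459,317),-90,410)
E
```

```text
shift cm [ -0.26 -16.27   0.9 ] turn -0.06513283888659771 q6 1.7780625011167712
```

>>> {"fn": "step_arm", "kwargs": {"motion": [[0,-0.8,0,0,0,0],[0,-2.4,0,0,0,0],[-0.1,-4.8,0,0,0,0],[-0.2,-7.4,0,0,0,0],[-0.2,-10,0,0,0,0],[-0.2,-12.4,0,0,0,0],[-0.2,-14.4,0,0,0,0],[-0.2,-15.7,0,0,0,0],[-0.2,-16.2,0,0,0,0],[-0.2,-16.2,0,0,0,0]]}}

```text
t: 13.2
tool_pos: [459.5, 316.7, 418.0]
tcp_rot: [[1.0, -0.0, -0.001], [-0.0, -1.0, -0.001], [-0.001, 0.001, -1.0]]
contact_force: [0.2, 0.3, -1.0]
gripper_width: 28.4
```

>>> {"fn": "step_arm", "kwargs": {"motion": [[0,0,0.5,0,0,0],[0,0,1.8,0,0,0],[0,0,3.6,0,0,0],[0,0,5.6,0,0,0],[0,0,7.6,0,0,0],[0,0,9.4,0,0,0],[0,0,11,0,0,0],[0,0,12.2,0,0,0],[0,0,12.8,0,0,0],[0,0,13,0,0,0]]}}

```text
t: 14.2
tool_pos: [459.5, 315.9, 287.7]
tcp_rot: [[1.0, -0.002, -0.001], [-0.002, -1.0, -0.001], [-0.001, 0.001, -1.0]]
contact_force: [0.2, -0.6, -0.5]
gripper_width: 28.1
```

```bash
python3 - <<'E'
from h import *
goal((459,317),-90,271)
E
```

```text
shift cm [-0.05 -0.11  1.67] turn -0.09392458136042592 q6 2.0730589872636824
```

>>> {"fn": "step_arm", "kwargs": {"motion": [[0,0,0.3,0,0,0],[0,0,0.6,0,0,0],[0,0,0.9,0,0,0],[0,0,1.2,0,0,0],[0,0,1.4,0,0,0],[0,0,1.5,0,0,0],[0,0,1.6,0,0,0],[0,0,1.65,0,0,0],[0,0,1.7,0,0,0],[0,0,1.7,0,0,0]]}}

```text
t: 15.2
tool_pos: [459.6, 316.3, 271.7]
tcp_rot: [[1.0, -0.001, 0.0], [-0.001, -1.0, -0.0], [0.0, 0.0, -1.0]]
contact_force: [-0.1, -0.3, -1.7]
gripper_width: 28.4
```

>>> {"fn": "step_arm", "kwargs": {"motion": [[0,0,0.03,0,0,0],[0,0,0.06,0,0,0],[0,0,0.08,0,0,0],[0,0,0.08,0,0,0],[0,0,0.08,0,0,0],[0,0,0.08,0,0,0],[0,0,0.08,0,0,0],[0,0,0.08,0,0,0],[0,0,0.08,0,0,0],[0,0,0.08,0,0,0]]}}

```text
t: 16.2
tool_pos: [459.7, 316.3, 271.4]
tcp_rot: [[1.0, -0.001, 0.001], [-0.001, -1.0, 0.0], [0.001, -0.0, -1.0]]
contact_force: [0.2, -0.4, 5.2]
gripper_width: 28.1
```

Contact at about 5 N: release and rise.

>>> {"fn": "step_arm", "kwargs": {"motion": [[0,0,0,0,0,0],[0,0,0,0,0,0],[0,0,0,0,0,0],[0,0,0,0,0,0],[0,0,0,0,0,0],[0,0,0,0,0,0],[0,0,-1,0,0,0],[0,0,-2.5,0,0,0],[0,0,-4.5,0,0,0],[0,0,-7,0,0,0]], "hand": 0.5}}

```text
t: 17.2
tool_pos: [459.5, 316.2, 342.4]
tcp_rot: [[1.0, -0.001, -0.0], [-0.001, -1.0, -0.0], [-0.0, 0.0, -1.0]]
contact_force: [-0.3, -0.3, -0.5]
gripper_width: 47.0
```

```bash
python3 - <<'E'
from h import *
goal((528,-90),-90,405)
E
```

```text
shift cm [ 6.9  40.62 -6.26] turn -0.06582596584742362 q6 2.0731252342245514
```

>>> {"fn": "step_arm", "kwargs": {"motion": [[0,0,-3,0,0,0],[0.5,3,-6.2,0,0,0],[1.2,7.3,-6.2,0,0,0],[2,12,-6.2,0,0,0],[2.8,16.7,-6.2,0,0,0],[3.6,21.4,-6.2,0,0,0],[4.4,26.2,-6.2,0,0,0],[5.2,31,-6.2,0,0,0],[6,35.7,-6.2,0,0,0],[6.7,39.5,-6.2,0,0,0]]}}

```text
t: 18.2
tool_pos: [526.0, -81.3, 405.0]
tcp_rot: [[1.0, -0.003, 0.003], [-0.003, -1.0, -0.001], [0.003, 0.001, -1.0]]
contact_force: [0.8, -0.4, -1.1]
gripper_width: 46.9
```

>>> {"fn": "step_arm", "kwargs": {"motion": [[0.1,0.5,0,0,0,0],[0.2,1,0,0,0,0],[0.2,1.1,0,0,0,0],[0.2,1.1,0,0,0,0],[0.2,1.1,0,0,0,0],[0.2,1.1,0,0,0,0],[0.2,1.1,0,0,0,0],[0.2,1.1,0,0,0,0],[0.2,1.1,0,0,0,0],[0.2,1.1,0,0,0,0]]}}

```text
t: 19.2
tool_pos: [528.1, -89.8, 402.8]
tcp_rot: [[1.0, -0.001, -0.0], [-0.001, -1.0, -0.0], [-0.0, 0.0, -1.0]]
contact_force: [0.5, 0.4, -0.6]
gripper_width: 46.8
```

```bash
python3 - <<'E'
from h import *
p=cams.camera_params('wrist');cv2.imwrite('pics/w3.png',cams.capture('wrist')[:,:,::-1])
np.savez('w3.npz',**p)
E
```

```text
(no output)
```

View pics/w3.png

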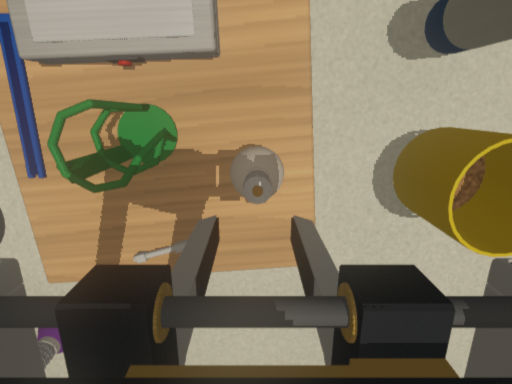

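White cap tip at (257,191), between the fingers.

```bash
python3 - <<'E'
from h import *
p=dict(np.load('w3.npz'))
m=onz(p,(257,191),121);print(m)
goal(m[:2],-90,280)
for u in [(5,15),(38,177)]: print(onz(p,u,26))
print(onz(p,(453,195),118)) # yellow rim left edge
E
```

```text
[529.61 -91.64 121.  ]
shift cm [ 0.15  0.18 12.29] turn -0.06897670376611131 q6 1.2977201742371083
[700.55 180.17  26.  ]
[520.52 180.03  26.  ]
[ 524.54 -275.87  118.  ]
```

>>> {"fn": "step_arm", "kwargs": {"motion": [[0.1,0.1,1,0,0,0],[0.15,0.2,2.5,0,0,0],[0.15,0.2,4.5,0,0,0],[0.15,0.2,6.5,0,0,0],[0.15,0.2,8.5,0,0,0],[0.15,0.2,10,0,0,0],[0.15,0.2,11.2,0,0,0],[0.15,0.2,11.9,0,0,0],[0.15,0.2,12.2,0,0,0],[0.15,0.2,12.2,0,0,0]]}}

```text
t: 20.25
tool_pos: [529.7, -91.8, 280.9]
tcp_rot: [[1.0, -0.001, 0.0], [-0.001, -1.0, -0.0], [0.0, 0.0, -1.0]]
contact_force: [0.1, -0.9, 0.8]
gripper_width: 46.8
```

>>> {"fn": "step_arm", "kwargs": {"motion": [[0,0,0,0,0,0],[0,0,0,0,0,0],[0,0,0,0,0,0],[0,0,0,0,0,0],[0,0,0,0,0,0],[0,0,0,0,0,0],[0,0,0,0,0,0],[0,0,-0.2,0,0,0],[0,0,-0.8,0,0,0],[0,0,-1.8,0,0,0]], "hand": 0, "squeeze": 15}}

```text
t: 21.25
tool_pos: [529.2, -91.7, 297.9]
tcp_rot: [[1.0, -0.001, -0.003], [-0.001, -1.0, 0.001], [-0.003, -0.001, -1.0]]
contact_force: [-0.2, 0.5, -0.3]
gripper_width: 28.4
```

>>> {"fn": "step_arm", "kwargs": {"motion": [[0,0,-1.3,0,0,0],[0,0,-2.8,0,0,0],[0,0,-4.5,0,0,0],[0,0,-6.2,0,0,0],[0,0,-8,0,0,0],[0,0,-9.6,0,0,0],[0,0,-10.8,0,0,0],[0,0,-11.6,0,0,0],[0,0,-12,0,0,0],[0,0,-12,0,0,0]]}}

```text
t: 22.25
tool_pos: [529.7, -91.8, 419.3]
tcp_rot: [[1.0, -0.001, 0.001], [-0.001, -1.0, -0.0], [0.001, 0.0, -1.0]]
contact_force: [-0.1, -0.7, -0.3]
gripper_width: 27.9
```

```bash
python3 - <<'E'
from h import *
goal((520,-333),-90,418)
E
```

```text
shift cm [-0.94 24.12  0.14] turn -0.06480131454765115 q6 1.2948467938499348
```

>>> {"fn": "step_arm", "kwargs": {"motion": [[0,0.8,0,0,0,0],[-0.1,2.6,0,0,0,0],[-0.2,5.4,0,0,0,0],[-0.4,9,0,0,0,0],[-0.5,12.8,0,0,0,0],[-0.6,16.4,0,0,0,0],[-0.8,19.6,0,0,0,0],[-0.9,22.2,0,0,0,0],[-0.9,23.6,0,0,0,0],[-0.9,24.1,0,0,0,0]]}}

```text
t: 23.25
tool_pos: [520.1, -334.3, 417.6]
tcp_rot: [[1.0, -0.003, -0.002], [-0.003, -1.0, 0.001], [-0.002, -0.001, -1.0]]
contact_force: [-0.1, 0.2, -0.4]
gripper_width: 28.3
```

```bash
python3 - <<'E'
from h import *
p=cams.camera_params('wrist');cv2.imwrite('pics/w4.png',cams.capture('wrist')[:,:,::-1])
np.savez('w4.npz',**p)
E
```

```text
(no output)
```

View pics/w4.png

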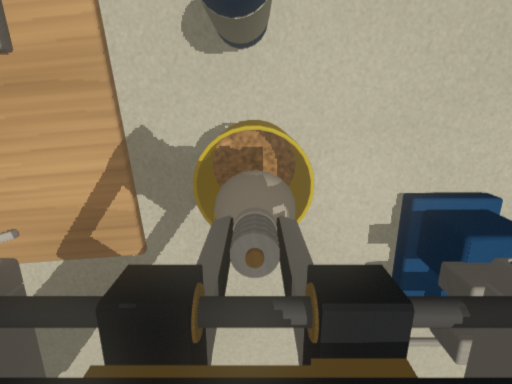

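The bulb is held upright over the yellow tub; rim spans columns 193–315, top row 122, centred laterally.

```bash
python3 - <<'E'
from h import *
p=dict(np.load('w4.npz'))
for u in [(193,183),(315,183),(254,122)]: print(onz(p,u,118))
E
```

```text
[ 524.24 -273.19  118.  ]
[ 523.87 -392.84  118.  ]
[ 582.55 -333.26  118.  ]
```

>>> {"fn": "step_arm", "kwargs": {"motion": [[0,0,0.5,0,0,0],[0,0,1.8,0,0,0],[0,0,3.6,0,0,0],[0,0,5.6,0,0,0],[0,0,7.6,0,0,0],[0,0,9.4,0,0,0],[0,0,11,0,0,0],[0,0,12.2,0,0,0],[0,0,12.8,0,0,0],[0,0,13,0,0,0]]}}

```text
t: 24.3
tool_pos: [520.4, -332.2, 287.9]
tcp_rot: [[1.0, -0.0, -0.001], [-0.0, -1.0, 0.001], [-0.001, -0.001, -1.0]]
contact_force: [0.4, -0.2, -0.5]
gripper_width: 28.0
```

>>> {"fn": "step_arm", "kwargs": {"motion": [[0,0,0.3,0,0,0],[0,0,0.6,0,0,0],[0,0,0.9,0,0,0],[0,0,1.2,0,0,0],[0,0,1.4,0,0,0],[0,0,1.5,0,0,0],[0,0,1.6,0,0,0],[0,0,1.65,0,0,0],[0,0,1.7,0,0,0],[0,0,1.7,0,0,0]]}}

```text
t: 25.3
tool_pos: [520.4, -332.8, 271.9]
tcp_rot: [[1.0, -0.001, 0.0], [-0.001, -1.0, -0.0], [0.0, 0.0, -1.0]]
contact_force: [-0.2, -0.8, -0.2]
gripper_width: 27.8
```

>>> {"fn": "step_arm", "kwargs": {"motion": [[0,0,0.03,0,0,0],[0,0,0.06,0,0,0],[0,0,0.08,0,0,0],[0,0,0.08,0,0,0],[0,0,0.08,0,0,0],[0,0,0.08,0,0,0],[0,0,0.08,0,0,0],[0,0,0.08,0,0,0],[0,0,0.08,0,0,0],[0,0,0.08,0,0,0]]}}

```text
t: 26.3
tool_pos: [520.4, -332.9, 271.7]
tcp_rot: [[1.0, -0.001, 0.001], [-0.001, -1.0, -0.001], [0.001, 0.001, -1.0]]
contact_force: [-1.1, 0.0, 5.1]
gripper_width: 27.8
```

>>> {"fn": "step_arm", "kwargs": {"motion": [[0,0,0,0,0,0],[0,0,0,0,0,0],[0,0,0,0,0,0],[0,0,0,0,0,0],[0,0,0,0,0,0],[0,0,0,0,0,0],[0,0,-1,0,0,0],[0,0,-2.5,0,0,0],[0,0,-4.5,0,0,0],[0,0,-7,0,0,0]], "hand": 0.5}}

```text
t: 27.3
tool_pos: [520.3, -332.7, 342.6]
tcp_rot: [[1.0, -0.001, -0.0], [-0.001, -1.0, -0.0], [-0.0, 0.0, -1.0]]
contact_force: [0.3, -0.2, -0.7]
gripper_width: 46.9
```

>>> {"fn": "step_arm", "kwargs": {"motion": [[0,0,-3,0,0,0],[0,0,-6,0,0,0],[-2,0,-8,0,0,0],[-5,0,-8,0,0,0],[-8,0,-8,0,0,0],[-11,0,-8,0,0,0],[-13,0,-8,0,0,0],[-14,0,-8,0,0,0],[-14,0,-8,0,0,0],[-14,0,-8,0,0,0]]}}

```text
t: 28.3
tool_pos: [380.8, -332.6, 421.9]
tcp_rot: [[1.0, -0.001, 0.001], [-0.001, -1.0, -0.001], [0.001, 0.001, -1.0]]
contact_force: [-0.2, 0.8, -0.1]
gripper_width: 46.4
```

```bash
python3 - <<'E'
from h import *
s=cams.capture('scene')[:,:,::-1];t=cams.capture('top')[:,:,::-1]
f=lambda i,k:cv2.resize(i,None,fx=k,fy=k,interpolation=cv2.INTER_CUBIC)
o=np.zeros((600,800,3),np.uint8)
a=f(t[90:250,110:430],2.4);o[:a.shape[0],:a.shape[1]]=a
b=f(s[205:285,65:145],2.6);o[390:390+208,:208]=b
c=f(s[110:190,280:390],2.6);o[390:598,220:506]=c
cv2.imwrite('pics/end.png',o)
E
```

```text
(no output)
```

View pics/end.png

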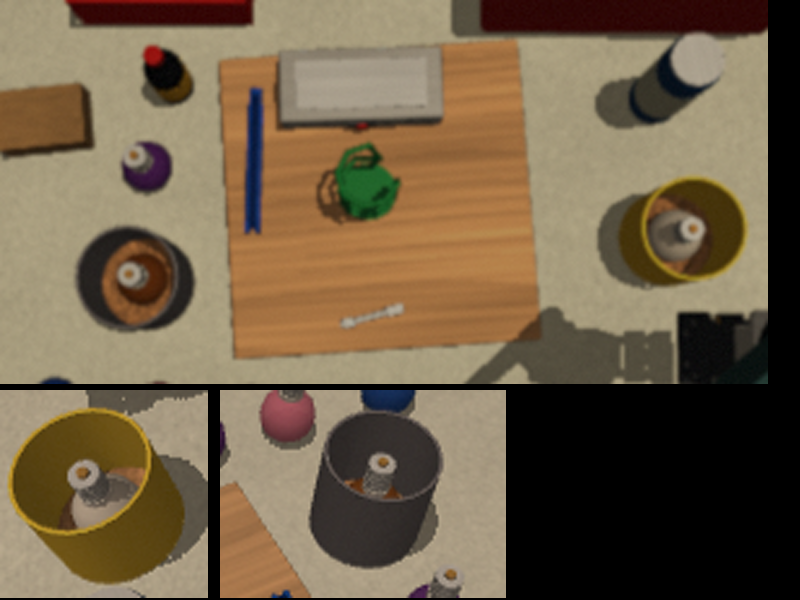

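Both bulbs stand cap up in their tubs: white in yellow at (690,229), amber in grey at (130,273). The lever lies flat on the board at (253,160), and the other objects look unmoved.

```bash
python3 -c "
from cell import robot
print(robot.close_job())"
```

```text
the job is handed in; nothing more can be done
None
```

The job is done and handed in at about 28 s of the 72 s allowed; no verdict was reported.

- **Tire lever:** I took it off the grey tub and laid it flat on the left part of the bamboo board. The wrist camera put its middle at about (610, 180) mm.
- **Bulbs:** I lowered each by its cap until it touched the tub floor, at about 5 N against the 30 N limit, then released it. Amber is in the grey tub and white is in the yellow tub.
- **Last checks:** The final top and scene pictures show both bulbs standing cap up, the lever flat on the board, the bystanders and look-alikes where they were, and the arm clear. I judged this by eye and did not measure the final bulb positions or bystander shifts.
- **Disagreements:** Separate estimates of the tub centres differed by about 5 mm, well inside the 24 mm gap between bulb and tub wall. Nothing failed.

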